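# Swing the trimmer's fence home and lay the pad against it

## Robot

A 7-joint arm with a two-finger parallel gripper is mounted at the origin on a cart in front of the work surface, level with it; the furniture and walls round the work are solid. World frame = base frame: x ahead of the robot, y to its left, z up, the work surface at z = 0. Lengths are in mm, angles in rad, forces in N, time in s.
With the tool pointing down it reaches from about 425 to 800 mm from the base axis. Payload 8.3 kg.
Tool frame: the origin (TCP) lies on the centre line of the jaws, within the pads' length; the fingertips stand 8 mm ahead of it and the grasp point (between the pads) lies 11 mm behind it (tips_ahead is the distance from the TCP to the fingertips, in mm); z points along the fingers, y is the line along which they close (so a half turn about z gives the same grasp; the last joint's range is limited). The gripper opens to 85 mm and grips with 20 to 120 N. Pads are 22 mm wide; open, the fingers measure 114 mm over their backs; the gripper's body (76 mm by 85 mm) begins 54 mm behind the grasp point. The pads swing forward as they close: fully open they stand 13 mm farther back than shut.
Start: joints at [-1.164, 0.383, 0.016, 1.37, -0.006, 1.388, -0.046], TCP at [282.891, 557.294, 239.279] pointing down, gripper open.
Joint ranges: [-2.95, 2.95], [-0.25, 2.06], [-1.52, 1.56], [0.18, 2.33], [-1.44, 4.58], [0.02, 2.06], [-3.01, 3.01]. Speed limits (rad/s): [2.39, 2.39, 3.01, 3.01, 3.14, 3.14, 3.14].

## Interface

Orientations are given as a 3x3 rotation matrix whose columns are the frame's x, y, z axes.
In Python, from cell import * gives the robot as it stands.
- The arm moves only by the shell command python3 -m pendant 'ROWS'. ROWS is JSON, one flat list of numbers, 7 for each row, row after row: the shift along the tool's x, y, z in m, then the turn, a rotation vector about the tool's x, y, z in degrees, then the opening, from -1 (shut) to 1 (fully open). In form: [tx, ty, tz, ax, ay, az, fingers, tx, ty, tz, ax, ay, az, fingers, ...]. A call has 1 to 5 rows; each row shifts and turns the commanded pose from where the row before left it, along the tool's axes as they then stand; what a row does not reach is not made up. A row lasts 1/12 s, in which the tool goes at most 41.7 mm and 7.16 degrees, less where a joint would pass 70% of its speed; a pose out of reach is approached as far as the arm can. A call with a gripper value outside its range is refused whole. The fingers move at their own pace and stop on an object; the grip force is fixed at half the most. Time passes only in rows, so rows that do not move let the fingers close. It gives the time, the measured TCP pose, the force, the opening and the grip force at its end, in the units of the state.
- sense(): the state, without advancing time (a new reading comes with each control period).
- get_image(name): name is "side" or "top"; returns a dict with "pixels" (480x640x3 uint8, red, green, blue), "range_z" (480x640 float32, mm along the optical axis (not along the pixel's ray), 0 where there is no reading), "K" (3x3 intrinsics, pixels), "position" and "rotation" of the camera in the world. Camera axes: x right, y down, z forward; pixel columns grow to the right and rows downward; lengths in mm; the calibration is good to about 2 mm. A picture is of the moment at which its call begins.
- sign_off(): hands the job in; it is judged then, once.
The state is a dict: "t": time; "joint_pos": joint angles; "qd": joint speeds; "effort": joint torques, N m; "eef_pos": TCP position; "tool_rot": TCP orientation; "contact_force": force on the tool from outside, world axes, zero at the start; "ft_torque": the same for the moment, N m; "opening": finger opening in mm; "grip_force": force on a finger pad.
Only numpy, scipy, OpenCV 4.12 (cv2) and the standard library are available. Lean on these libraries where they do the work, as an engineer would, in place of code of your own. Each camera call takes 0.05 s, during which the arm holds its last target. There are 200 camera calls.

## Task

Set up the paper trimmer for the cut its stop is clamped for: push the free end of the swinging fence round to the stop and on into the rubber buffer, only just hard enough that the spring catch snaps shut behind the fence. Then slide the memo pad across the bed until its long edge lies flush against the fence, and leave it there with the fence still caught. Push both gently, and leave the scissors, spectacles, tape roll and pen beside the trimmer where they are.

Things in the scene. Friction and masses are not known exactly. Their poses are not given: they have to be found in the camera images.
- trimmer: Guillotine paper trimmer on the desk: flat grey bed with a grid, top 22 mm above the desk (origin on the desk). In its frame the bed covers x -170 to +155, y -190 to +190 mm; x points to the far edge, along which the dark blade arm lies (down, 57 mm high, not used) behind a clear guard at x = +138 mm, its grip past y = +200 mm. Left is +y.
- pivot (a point): Axis of the fence's fixed pivot pin: trimmer-frame x = +105, y = +90 mm, 10 mm above the bed (mid height of the fence). Axes as the trimmer's. Turning the fence takes about 0.15 N m.
- fence: Swinging fence: straight aluminium bar 22 mm wide, 3 to 17 mm above the bed, ending 236 mm from the pin. Origin on the pin axis at bed height; its -x axis runs along the bar to the free end, which points toward the robot. Start: free end swung 0.3 to 0.5 rad to the right (trimmer's -y). Home: within 0.045 rad of the trimmer's x axis. Push it on its right side, 150 to 190 mm from the pin.
- fence_end (a point): On the fence's right side face at its free end: 236 mm from the pin along the bar, 11 mm right of the bar's middle line, 10 mm above the bed. Axes as the fence's. Just beyond it the bar carries an upright steel striker pin 8 mm thick, 246 mm from the pivot. When caught this point is 68 to 90 mm left (+y) of the trimmer's middle line.
- slot (a point): Fixed point of the bed, 10 mm above it, 205 mm from the pivot: where the rubber buffer's face is when the stop block stands in the middle of its range. The block (buffer, catch, black knob; up to 35 mm high) is clamped in a curved slot and stands up to 8.5 mm to either side of this, as set for the cut; its place is not measured: find it by feel.
- catch (a joint): Angle (rad) of the spring catch, a steel leaf on the stop block at the fence's free end. 0: sprung out (also before the fence comes); up to 0.23 while the striker pushes it aside, over its last 15 mm; 0 again when snapped behind the striker, which takes a push of 10 to 14 N at 170 mm from the pin, into the buffer. Over 18 N strains the fence.
- fence_face (a point): Middle of the fence's right side face (turned to the pad), 115 mm from the pivot axis, 10 mm above the bed. Axes turn with the fence: -x along the bar to the free end, -y straight out of this face.
- pad: Glued memo pad with a cardboard back, white, 140 mm (its x) by 90 mm (its y) by 10 mm thick, 0.08 to 0.17 kg, lying on the bed right of the fence. Origin at the centre of its underside. Its +y long edge faces the fence.
- pad_far_corner (a point): Corner of the pad at its x = +70, y = +45 mm (on the long edge facing the fence, the end away from the robot), 5 mm above its underside.
- pad_near_corner (a point): Corner of the pad at its x = -70, y = +45 mm (on the long edge facing the fence, the end toward the robot), 5 mm above its underside.
- scissors: Blue-handled scissors, 87 x 199 x 9 mm, on the desk right of the trimmer. Not to be moved.
- spectacles: Red-framed spectacles, 141 x 142 x 42 mm, on the desk right of the trimmer. Not to be moved.
- tape_roll: Roll of tan tape, 92 mm across, 25 mm high, on the desk left of the trimmer. Not to be moved.
- black_pen: Black pen, 145 mm long, on the desk left of the trimmer. Not to be moved.
- buffer (a joint): How far (m) the rubber buffer on the stop block is pressed in by the fence: 0 untouched, 0.0025 to 0.003 when the catch snaps, about 0.0022 while the caught fence rests between buffer and catch. About 3 N per mm.

How it is judged (in metres and radians):
On the way, in this order (a step that is already met when the one before it is completed fails the run):
1. the fence stands at its stop with the spring catch snapped shut behind it (value of joint buffer above 0.0012 m and value of joint catch below 0.05 rad), for 0.2 s.
2. the pad's long edge lies flush along the fence (y of each of pad_far_corner, pad_near_corner in the frame of fence_face above -0.003 m), for 0.2 s.
At the end, for the whole second after the job is handed in: Fence caught: pressing the buffer in by more than 1.2 mm with the catch sprung back (below 0.05 rad) behind it. Pad flat on the bed, at rest, both corners of its long edge within 3 mm of the fence's face and within the fence's length (all of step 1 and all of step 2 and y of each of pad_far_corner, pad_near_corner in the frame of fence_face below 0.003 m and x of pad_near_corner in the frame of fence_face above -0.11 m and x of pad_far_corner in the frame of fence_face below 0.11 m and angle between pad's own z axis and vertical below 0.05 rad and linear speed of pad below 0.01 m/s); the robot touches nothing.
It fails at once if the fence is pushed with more than 18 N (contact force between any of the arm, the fingers and fence above 18 N).
It fails at once if the pad is pushed with more than 15 N (contact force between any of the arm, the fingers and pad above 15 N).
It fails at once if the scissors, spectacles, tape roll or pen are moved more than 15 mm (distance of any of scissors, spectacles, tape_roll, black_pen from where it was at the start of the episode above 0.015 m).
It also fails if it takes over 69 s, if anything falls off the work surface, if the arm or the gripper's body presses on something with over 40 N, if the wrist force passes 120 N, or if a joint passes its speed limit or range.

## Working session

There is one attempt and no reset: what is moved stays moved. The work goes in short steps, Python scripts to look and compute and a shell command to move; the robot and the scene stay as the last step left them, time stands still between calls to the robot, and variables do not carry over. Pictures are saved under pics/ and viewed, at most 10 in all, crops included, and the job is handed in when it is done.

```bash
ls; mkdir -p pics
python3 - <<'E'
from cell import *
import cv2
s=sense();print(s)
for n in("top","side"):
    g=get_image(n);cv2.imwrite(f"pics/{n}0.png",g["pixels"][:,:,::-1]);print(n,g["K"],g["position"],g["rotation"])
E
```

```text
pics
{'t': 0.0, 'joint_pos': array([-1.16392653,  0.38424953,  0.01634414,  1.37115797, -0.00634405,
        1.38821518, -0.04651118]), 'qd': array([-0.00093807, -0.00010023,  0.00104446,  0.00111536, -0.00077752,
        0.00067494, -0.0014646 ]), 'effort': array([ 4.76100504e-04, -6.27596855e+01,  8.44407454e-01, -3.71815646e+01,
        1.64274545e-02,  1.44215062e-02,  4.62469018e-06]), 'eef_pos': array([282.64049476, 556.88453769, 238.26980121]), 'tool_rot': array([[-8.91705183e-01,  4.52615768e-01, -9.13203655e-04],
       [ 4.52616689e-01,  8.91703445e-01, -1.76036556e-03],
       [ 1.75376357e-05, -1.98305831e-03, -9.99998034e-01]]), 'contact_force': array([-0.37166537,  0.17589649,  0.5873215 ]), 'ft_torque': array([-0.05552639,  0.02950024,  0.00120319]), 'grip_force': 0.0, 'opening': 85.54139149900182}
top [[436.81397388   0.         313.26843629]
 [  0.         436.81397388 234.53593807]
 [  0.           0.           1.        ]] [ 404.13442022  -36.44974323 1157.76533422] [[-0.01117473 -0.99361955  0.11222884]
 [-0.99990536  0.010203   -0.00922916]
 [ 0.0080252  -0.11232135 -0.99363953]]
side [[616.01344607   0.         325.28615924]
 [  0.         616.01344607 238.73186356]
 [  0.           0.           1.        ]] [ -201.65517405 -1375.28428796   849.42184432] [[ 0.87805534 -0.218422    0.42580588]
 [-0.47853111 -0.41035923  0.7762817 ]
 [ 0.00517637 -0.88537966 -0.46483983]]
```

View pics/top0.png

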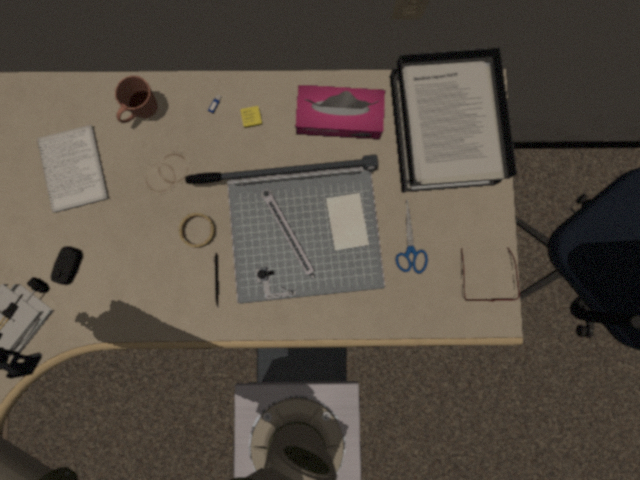

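View pics/side0.png

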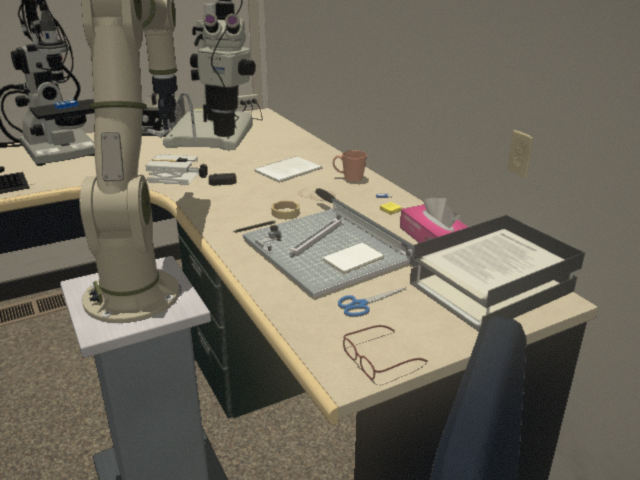

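The top view shows the bed spanning about (230–383, 172–300), the fence from its pivot (267,196) to its free end (310,273), the stop at (265,272) and the pad at (328–367, 193–249). I'll enlarge that area.

Run:
```python
import cv2
i=cv2.imread("pics/top0.png")[160:310,200:400]
cv2.imwrite("pics/crop0.png",cv2.convertScaleAbs(cv2.resize(i,None,fx=4,fy=4,interpolation=cv2.INTER_CUBIC),alpha=1.5))
```

```text
(no output)
```

View pics/crop0.png

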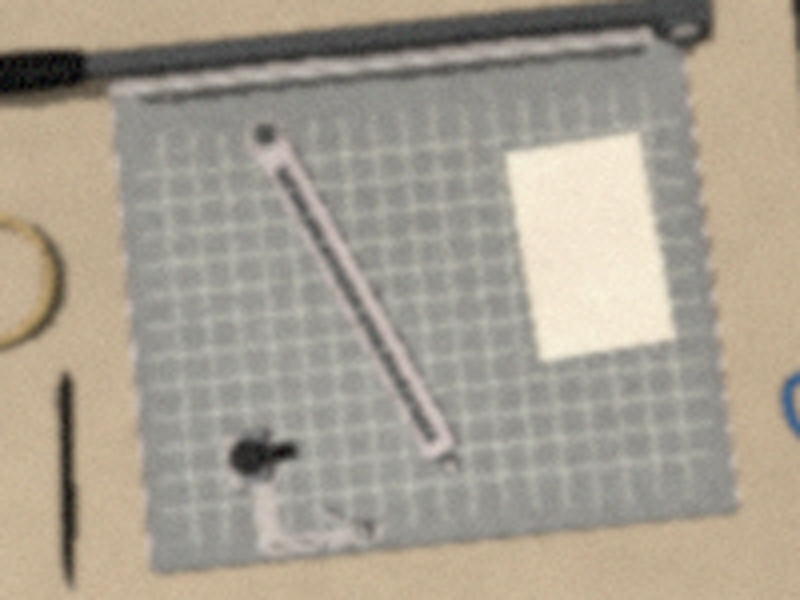

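Crop pixel positions: pivot (265,132), fence end (437,455), striker (450,463), pad corners (507,152), (640,133), (675,340), (541,360), bed near corners (153,570) and (738,512), stop knob (250,456) with the buffer at about (290,451). The catch piece runs (265,490)–(375,525).

```bash
cat > h.py <<'E'
from cell import *
import numpy as np
def proj(g,u,v,z):
    d=g["rotation"]@np.linalg.inv(g["K"])@[u,v,1]
    p=np.array(g["position"]);return p+d*(z-p[2])/d[2]
def crop(g,u,v,z): return proj(g,200+(u+.5)/4-.5,160+(v+.5)/4-.5,z)
def rot(a): return np.array([[np.cos(a),-np.sin(a)],[np.sin(a),np.cos(a)]])
E
python3 - <<'E'
from h import *
np.set_printoptions(precision=1,suppress=True)
g=get_image("top")
P={k:crop(g,*v) for k,v in dict(pin=(265,132,42),end=(437,455,39),strk=(450,463,40),p1=(507,152,32),p2=(640,133,32),p3=(675,340,32),p4=(541,360,32),nl=(153,570,22),nr=(738,512,22),knob=(250,456,55),buf=(290,451,40)).items()}
for k,v in P.items():print(k,v)
e=P["nl"]-P["nr"];print("edge",np.linalg.norm(e)); th=np.arctan2(-e[0],e[1])
R=rot(th);o=(P["nl"]+P["nr"])[:2]/2+R@[170,0]
print("th",th,"o",o,"pivot est",o+R@[105,90])
for k,v in P.items():print(k,"T:",R.T@(v[:2]-o))
u=(P["end"]-P["pin"])[:2];print("len",np.linalg.norm(u),"fence ang",np.arctan2(-u[1],-u[0])-th)
print("padlen",np.linalg.norm(P["p1"]-P["p4"]),np.linalg.norm(P["p1"]-P["p2"]))
for a,b in(("p4","p1"),("p3","p2")):
  d=P[b]-P[a];print("pad ang",np.arctan2(d[1],d[0])-th)
# depth check
D=g["range_z"];
for n,(u,v) in dict(pad=(345,222),bed=(340,270),knob=(262,274)).items():
  d=D[v,u];c=np.linalg.inv(g["K"])@[u,v,1]*d;print(n,g["rotation"]@c+g["position"])
s=sense();print(s["t"])
E
```

```text
pin [640.9  75.   42. ]
end [430.9 -34.5  39. ]
strk [425.7 -42.7  40. ]
p1 [628.2 -82.3  32. ]
p2 [ 640.1 -169.8   32. ]
p3 [ 503.5 -189.3   32. ]
p4 [ 491.5 -102.3   32. ]
nl [359.7 148.6  22. ]
nr [ 392.5 -228.6   22. ]
knob [431.2  82.9  55. ]
buf [434.4  59.1  40. ]
edge 378.5867302499888
th 0.08656318655601312 o [545.5 -25.3] pivot est [642.3  73.4]
pin T: [103.8  91.7]
end T: [-114.9    0.7]
strk T: [-120.8   -7. ]
p1 T: [ 77.5 -64. ]
p2 T: [  81.8 -152.1]
p3 T: [ -55.9 -159.8]
p4 T: [-60.4 -72. ]
nl T: [-170.   189.3]
nr T: [-170.  -189.3]
knob T: [-104.5  117.7]
buf T: [-103.3   93.7]
len 236.8969231460874 fence ang 0.3941140612177893
padlen 138.21299671868002 88.2573661098909
pad ang 0.058564700410113066
pad ang 0.05550984422437978
pad [ 563.5 -130.    30.2]
bed [ 439.2 -115.4   20.3]
knob [430.3  83.4  53.2]
0.15
```

```bash
cat >> h.py <<'E'
TH=0.0866;O=np.array([545.5,-25.3])
def T2W(p): return O+rot(TH)@np.array(p)
def plan(xy,z,yaw,n):
    """rows to reach world xy,z with tool x at angle yaw"""
    s=sense();p=s["eef_pos"].copy();R=s["tool_rot"]
    a=np.arctan2(R[1,0],R[0,0]);d=(yaw-a+np.pi)%(2*np.pi)-np.pi
    step=(np.array([*xy,z])-p)/n
    print("t",s["t"],"dist",np.linalg.norm(step)*n,"turn az/row",round(-np.degrees(d)/n,2),"yaw",a)
    for i in range(n):
        b=a+d*i/n; t=np.array([np.cos(b)*step[0]+np.sin(b)*step[1], np.sin(b)*step[0]-np.cos(b)*step[1], -step[2]])
        print(np.round(t/1000,4).tolist())
def where():
    s=sense();q=rot(TH).T@(s["eef_pos"][:2]-O);R=s["tool_rot"]
    print("t %.2f T %s z %.1f yawT %.3f tilt %s F(T) %s Fz %.1f open %.1f"%(s["t"],np.round(q,1),s["eef_pos"][2],np.arctan2(R[1,0],R[0,0])-TH,np.round(R[:2,2],3),np.round(rot(TH).T@s["contact_force"][:2],2),s["contact_force"][2],s["opening"]))
E
python3 -c "
from h import *
plan(T2W([-55,-30]),140,TH+np.pi/2,20)"
```

```text
t 0.15 dist 659.2342014511813 turn az/row 2.91 yaw 2.6718082773477723
[-0.0233, -0.0227, 0.0049]
[-0.0245, -0.0215, 0.0049]
[-0.0255, -0.0203, 0.0049]
[-0.0265, -0.0189, 0.0049]
[-0.0275, -0.0176, 0.0049]
[-0.0283, -0.0162, 0.0049]
[-0.0291, -0.0147, 0.0049]
[-0.0298, -0.0132, 0.0049]
[-0.0304, -0.0117, 0.0049]
[-0.031, -0.0101, 0.0049]
[-0.0315, -0.0085, 0.0049]
[-0.0318, -0.0069, 0.0049]
[-0.0322, -0.0053, 0.0049]
[-0.0324, -0.0037, 0.0049]
[-0.0325, -0.002, 0.0049]
[-0.0326, -0.0004, 0.0049]
[-0.0326, 0.0013, 0.0049]
[-0.0325, 0.0029, 0.0049]
[-0.0323, 0.0046, 0.0049]
[-0.032, 0.0062, 0.0049]
```

```bash
python3 -m pendant '[-0.023,-0.023,0.005,0,0,2.9,-1,-0.0245,-0.0215,0.005,0,0,2.9,-1,-0.0255,-0.020,0.005,0,0,2.9,-1,-0.0265,-0.019,0.005,0,0,2.9,-1,-0.0275,-0.0175,0.005,0,0,2.9,-1]' >/dev/null
python3 -m pendant '[-0.028,-0.016,0.005,0,0,2.9,-1,-0.029,-0.0145,0.005,0,0,2.9,-1,-0.030,-0.013,0.005,0,0,2.9,-1,-0.0305,-0.0115,0.005,0,0,2.9,-1,-0.031,-0.010,0.005,0,0,2.9,-1]'
python3 -c "
from h import *
where();plan(T2W([-55,-30]),140,TH+np.pi/2,10)"
```

```text
t: 0.98
eef_pos: [388.7, 248.0, 189.0]
tool_rot: [[-0.558, 0.83, -0.0], [0.83, 0.558, 0.0], [0.0, -0.0, -1.0]]
contact_force: [0.4, -0.4, -0.6]
opening: -0.2
grip_force: 0.0
t 0.98 T [-132.6  285.8] z 189.0 yawT 2.077 tilt [-0.  0.] F(T) [ 0.4  -0.39] Fz -0.6 open -0.2
t 0.9833 dist 328.89155922898505 turn az/row 2.9 yaw 2.1631828624874903
[-0.0314, -0.0085, 0.0049]
[-0.0318, -0.0069, 0.0049]
[-0.0321, -0.0053, 0.0049]
[-0.0323, -0.0037, 0.0049]
[-0.0325, -0.002, 0.0049]
[-0.0325, -0.0004, 0.0049]
[-0.0325, 0.0013, 0.0049]
[-0.0324, 0.0029, 0.0049]
[-0.0322, 0.0045, 0.0049]
[-0.0319, 0.0062, 0.0049]
```

```bash
python3 -m pendant '[-0.0315,-0.0085,0.005,0,0,2.9,-1,-0.032,-0.007,0.005,0,0,2.9,-1,-0.032,-0.005,0.005,0,0,2.9,-1,-0.0325,-0.0035,0.005,0,0,2.9,-1,-0.0325,-0.002,0.005,0,0,2.9,-1]' >/dev/null
python3 -m pendant '[-0.0325,0,0.005,0,0,2.9,-1,-0.0325,0.001,0.005,0,0,2.9,-1,-0.0325,0.003,0.005,0,0,2.9,-1,-0.032,0.0045,0.005,0,0,2.9,-1,-0.032,0.006,0.005,0,0,2.9,-1]'>/dev/null
python3 -m pendant '[0,0,0.025,0,0,0,-1,0,0,0.025,0,0,0,-1,0,0,0.025,0,0,0,-1,0,0,0.005,0,0,0,-1,0,0,0,0,0,0,-1]'>/dev/null
python3 -c "
from h import *
import cv2
where()
g=get_image('top');cv2.imwrite('pics/c1.png',cv2.convertScaleAbs(cv2.resize(g['pixels'][160:310,200:400,::-1],None,fx=4,fy=4),alpha=1.5))"
```

```text
t 2.23 T [-55.2 -28.2] z 57.8 yawT 1.573 tilt [-0.004 -0.001] F(T) [0.59 0.44] Fz 1.1 open -0.3
```

View pics/c1.png

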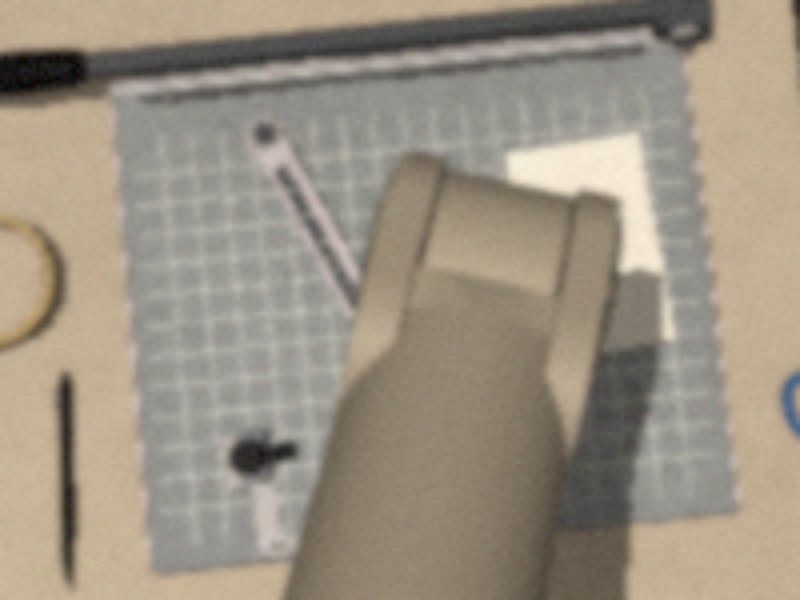

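The arm now hides the fence's outer half, while pivot, knob (250,456) and pad are where they were. Going down beside the fence and starting a gentle push.

```bash
python3 -m pendant '[0,0,0.007,0,0,0,-1,0,0,0.007,0,0,0,-1,0,0,0.005,0,0,0,-1,0,0,0.003,0,0,0,-1,0,0,0,0,0,0,-1]'>/dev/null
python3 -c "
from h import *
where()"
python3 -m pendant '[0.005,0,0,0,0,0,-1,0.005,0,0,0,0,0,-1,0.004,0,0,0,0,0,-1,0.004,0,0,0,0,0,-1,0.003,0,0,0,0,0,-1]'>/dev/null
python3 -c "
from h import *
where()"
python3 -m pendant '[0.003,0,0,0,0,0,-1,0.003,0,0,0,0,0,-1,0.003,0,0,0,0,0,-1,0.003,0,0,0,0,0,-1,0.003,0,0,0,0,0,-1]'>/dev/null
python3 -c "
from h import *
where()"
```

```text
t 2.70 T [-53.9 -28.1] z 36.8 yawT 1.573 tilt [-0.001 -0.   ] F(T) [-0.28 -0.22] Fz 0.1 open -0.2
t 3.12 T [-53.5  -6.4] z 37.4 yawT 1.574 tilt [0. 0.] F(T) [-0.07 -0.46] Fz 0.4 open -0.1
t 3.53 T [-53.8   7.7] z 37.3 yawT 1.573 tilt [-0. -0.] F(T) [ 0.93 -1.37] Fz 0.5 open 0.3
```

Fence is moving (about 1.4 N). Continue.

```bash
for k in 1; do python3 -m pendant '[0.004,-0.001,0,0,0,0,-1,0.004,-0.001,0,0,0,0,-1,0.004,-0.001,0,0,0,0,-1,0.004,-0.001,0,0,0,0,-1,0.004,-0.001,0,0,0,0,-1]'>/dev/null; done
python3 -c "
from h import *
where()"
python3 -m pendant '[0.003,-0.001,0,0,0,0,-1,0.003,-0.001,0,0,0,0,-1,0.003,-0.001,0,0,0,0,-1,0.003,-0.001,0,0,0,0,-1,0.002,-0.001,0,0,0,0,-1]'>/dev/null
python3 -c "
from h import *
where()"
```

```text
t 3.95 T [-58.9  28.2] z 37.2 yawT 1.573 tilt [-0. -0.] F(T) [ 0.51 -1.16] Fz 0.4 open 0.1
t 4.37 T [-63.6  42.2] z 37.4 yawT 1.573 tilt [0. 0.] F(T) [ 1.45 -1.62] Fz 0.6 open 0.1
```

```bash
python3 -m pendant '[0.0015,0,0,0,0,0,-1,0.0015,0,0,0,0,0,-1,0.0015,0,0,0,0,0,-1,0.001,0,0,0,0,0,-1,0.001,0,0,0,0,0,-1]'>/dev/null
python3 -c "
from h import *
where()"
python3 -m pendant '[0.001,0,0,0,0,0,-1,0.001,0,0,0,0,0,-1,0.001,0,0,0,0,0,-1,0.001,0,0,0,0,0,-1]'>/dev/null
python3 -c "
from h import *
where()"
python3 -m pendant '[0.001,0,0,0,0,0,-1,0.001,0,0,0,0,0,-1,0.0005,0,0,0,0,0,-1,0,0,0,0,0,0,-1]'>/dev/null
python3 -c "
from h import *
where()"
```

```text
t 4.78 T [-63.9  48.2] z 37.2 yawT 1.573 tilt [-0. -0.] F(T) [-0.9  -1.13] Fz 0.1 open -0.1
t 5.12 T [-63.8  52.2] z 37.2 yawT 1.573 tilt [-0. -0.] F(T) [-0.57 -1.53] Fz -0.5 open 0.3
t 5.45 T [-64.   54.1] z 37.2 yawT 1.572 tilt [-0.    -0.001] F(T) [-1.18 -4.53] Fz -0.2 open -0.2
```

```bash
python3 -m pendant '[0.0005,0,0,0,0,0,-1,0.0005,0,0,0,0,0,-1]'>/dev/null
python3 -c "
from h import *
where()"
python3 -m pendant '[0.0005,0,0,0,0,0,-1,0.0005,0,0,0,0,0,-1]'>/dev/null
python3 -c "
from h import *
where()"
python3 -m pendant '[0.0005,0,0,0,0,0,-1,0,0,0,0,0,0,-1]'>/dev/null
python3 -c "
from h import *
where()"
```

```text
t 5.62 T [-64.1  55. ] z 37.2 yawT 1.572 tilt [-0.001 -0.001] F(T) [-2.19 -4.8 ] Fz 1.4 open 0.1
t 5.78 T [-64.2  56. ] z 37.2 yawT 1.572 tilt [-0.001 -0.001] F(T) [-2.08 -5.71] Fz 2.7 open -0.1
t 5.95 T [-64.3  56.6] z 37.2 yawT 1.572 tilt [-0.001 -0.001] F(T) [-2.82 -5.02] Fz 3.0 open 0.0
```

```bash
python3 -m pendant '[0.0005,0,0,0,0,0,-1,0.0005,0,0,0,0,0,-1]'>/dev/null
python3 -c "
from h import *
where()"
python3 -m pendant '[0.0005,0,0,0,0,0,-1,0.0005,0,0,0,0,0,-1]'>/dev/null
python3 -c "
from h import *
where()"
python3 -m pendant '[0.0005,0,0,0,0,0,-1,0,0,0,0,0,0,-1]'>/dev/null
python3 -c "
from h import *
where()"
```

```text
t 6.12 T [-64.3  57.4] z 37.2 yawT 1.572 tilt [-0.001 -0.001] F(T) [-1.69 -5.42] Fz 1.9 open 0.0
t 6.28 T [-64.4  58.4] z 37.1 yawT 1.572 tilt [-0.001 -0.001] F(T) [-2.45 -5.42] Fz 2.0 open -0.0
t 6.45 T [-64.3  59.1] z 37.2 yawT 1.572 tilt [-0.001 -0.001] F(T) [-2.42 -4.89] Fz 1.3 open -0.1
```

```bash
python3 -m pendant '[0.0005,0,0,0,0,0,-1,0.0005,0,0,0,0,0,-1]'>/dev/null
python3 -c "
from h import *
where()"
python3 -m pendant '[0.0005,0,0,0,0,0,-1,0.0005,0,0,0,0,0,-1]'>/dev/null
python3 -c "
from h import *
where()"
python3 -m pendant '[0.0005,0,0,0,0,0,-1,0,0,0,0,0,0,-1]'>/dev/null
python3 -c "
from h import *
where()"
```

```text
t 6.62 T [-64.4  60. ] z 37.1 yawT 1.572 tilt [-0.001 -0.001] F(T) [-3.12 -4.42] Fz 2.2 open 0.0
t 6.78 T [-64.4  61. ] z 37.1 yawT 1.572 tilt [-0.001 -0.001] F(T) [-3.04 -4.67] Fz 2.5 open -0.2
t 6.95 T [-64.3  61.8] z 37.1 yawT 1.573 tilt [-0.001 -0.   ] F(T) [-1.69 -3.91] Fz 1.8 open 0.1
```

```bash
python3 -m pendant '[0.0005,0,0,0,0,0,-1,0.0003,0,0,0,0,0,-1]'>/dev/null
python3 -c "
from h import *
where()"
python3 -m pendant '[0.0005,0,0,0,0,0,-1]'>/dev/null
python3 -c "
from h import *
where()"
python3 -m pendant '[0.0004,0,0,0,0,0,-1]'>/dev/null
python3 -c "
from h import *
where()"
```

```text
t 7.12 T [-64.4  62.4] z 37.1 yawT 1.572 tilt [-0.001 -0.001] F(T) [-3.07 -6.1 ] Fz 2.8 open -0.1
t 7.20 T [-64.4  62.7] z 37.1 yawT 1.572 tilt [-0.001 -0.001] F(T) [-3.64 -6.86] Fz 1.8 open 0.1
t 7.28 T [-64.4  62.9] z 37.1 yawT 1.572 tilt [-0.001 -0.001] F(T) [-3.41 -7.33] Fz 2.2 open -0.1
```

```bash
python3 -m pendant '[0.0004,0,0,0,0,0,-1]'>/dev/null
python3 -c "
from h import *
where()"
python3 -m pendant '[0.0004,0,0,0,0,0,-1]'>/dev/null
python3 -c "
from h import *
where()"
python3 -m pendant '[0,0,0,0,0,0,-1]'>/dev/null
python3 -c "
from h import *
where()"
```

```text
t 7.37 T [-64.4  63.2] z 37.1 yawT 1.572 tilt [-0.001 -0.001] F(T) [-3.79 -7.18] Fz 1.5 open 0.2
t 7.45 T [-64.5  63.4] z 37.1 yawT 1.572 tilt [-0.001 -0.001] F(T) [-3.53 -8.42] Fz 3.1 open -0.1
t 7.53 T [-64.5  63.4] z 37.1 yawT 1.572 tilt [-0.001 -0.001] F(T) [-4.2  -7.86] Fz 1.3 open -0.3
```

```bash
python3 -m pendant '[0.0004,0,0,0,0,0,-1]'>/dev/null
python3 -c "
from h import *
where()"
python3 -m pendant '[0.0004,0,0,0,0,0,-1]'>/dev/null
python3 -c "
from h import *
where()"
python3 -m pendant '[0.0003,0,0,0,0,0,-1]'>/dev/null
python3 -c "
from h import *
where()"
```

```text
t 7.62 T [-64.5  63.6] z 37.1 yawT 1.572 tilt [-0.001 -0.002] F(T) [-4.23 -7.95] Fz 1.9 open -0.2
t 7.70 T [-64.5  63.8] z 37.1 yawT 1.571 tilt [-0.001 -0.002] F(T) [-5.14 -8.8 ] Fz 3.0 open 0.2
t 7.78 T [-64.6  64. ] z 37.1 yawT 1.571 tilt [-0.001 -0.002] F(T) [-3.79 -9.57] Fz 2.1 open 0.3
```

```bash
python3 -m pendant '[0.0004,0,0,0,0,0,-1]'>/dev/null
python3 -c "
from h import *
where()"
python3 -m pendant '[0.0004,0,0,0,0,0,-1]'>/dev/null
python3 -c "
from h import *
where()"
python3 -m pendant '[0.0003,0,0,0,0,0,-1]'>/dev/null
python3 -c "
from h import *
where()"
```

```text
t 7.87 T [-64.6  64.3] z 37.1 yawT 1.571 tilt [-0.001 -0.002] F(T) [-4.11 -8.38] Fz 3.0 open -0.2
t 7.95 T [-64.6  64.4] z 37.1 yawT 1.571 tilt [-0.001 -0.002] F(T) [ -4.2  -10.72] Fz 3.7 open 0.0
t 8.03 T [-64.6  64.5] z 37.1 yawT 1.571 tilt [-0.001 -0.002] F(T) [ -3.93 -12.14] Fz 3.6 open -0.1
```

```bash
python3 -m pendant '[0.0003,0,0,0,0,0,-1]'>/dev/null
python3 -c "
from h import *
where()"
python3 -m pendant '[0.0003,0,0,0,0,0,-1]'>/dev/null
python3 -c "
from h import *
where()"
```

```text
t 8.12 T [-64.6  64.5] z 37.1 yawT 1.571 tilt [-0.001 -0.003] F(T) [ -4.08 -12.16] Fz 2.4 open 0.1
t 8.20 T [-64.6  64.7] z 37.1 yawT 1.570 tilt [-0.001 -0.003] F(T) [ -3.89 -12.12] Fz 3.0 open -0.1
```

```bash
python3 -m pendant '[0.0003,0,0,0,0,0,-1]'>/dev/null
python3 -c "
from h import *
where()"
python3 -m pendant '[0.0003,0,0,0,0,0,-1]'>/dev/null
python3 -c "
from h import *
where()"
```

```text
t 8.28 T [-64.7  64.8] z 37.1 yawT 1.570 tilt [-0.001 -0.003] F(T) [ -4.19 -13.17] Fz 3.8 open -0.4
t 8.37 T [-64.7  64.9] z 37.1 yawT 1.570 tilt [-0.001 -0.003] F(T) [ -4.04 -13.23] Fz 3.4 open -0.1
```

```bash
python3 -m pendant '[0.0003,0,0,0,0,0,-1]'>/dev/null
python3 -c "
from h import *
where()"
python3 -m pendant '[0.0002,0,0,0,0,0,-1]'>/dev/null
python3 -c "
from h import *
where()"
```

```text
t 8.45 T [-64.7  65. ] z 37.1 yawT 1.570 tilt [-0.001 -0.003] F(T) [ -4.21 -14.  ] Fz 3.3 open 0.2
t 8.53 T [-64.7  65.1] z 37.1 yawT 1.570 tilt [-0.001 -0.003] F(T) [ -4.86 -13.95] Fz 3.5 open -0.5
```

Force is at the top of the snap range; back off slowly and see where contact is lost (caught: near y≈64; not caught: near 62).

```bash
for i in 1 2 3; do :; done; python3 -m pendant '[-0.0005,0,0,0,0,0,-1,-0.0005,0,0,0,0,0,-1,0,0,0,0,0,0,-1]'>/dev/null
python3 -c "
from h import *
where()"
python3 -m pendant '[-0.0005,0,0,0,0,0,-1,-0.0005,0,0,0,0,0,-1,0,0,0,0,0,0,-1]'>/dev/null
python3 -c "
from h import *
where()"
python3 -m pendant '[-0.0005,0,0,0,0,0,-1,-0.0005,0,0,0,0,0,-1,0,0,0,0,0,0,-1]'>/dev/null
python3 -c "
from h import *
where()"
python3 -m pendant '[-0.0005,0,0,0,0,0,-1,-0.0005,0,0,0,0,0,-1,0,0,0,0,0,0,-1]'>/dev/null
python3 -c "
from h import *
where()"
```

```text
t 8.78 T [-64.6  64.7] z 37.1 yawT 1.570 tilt [-0.001 -0.003] F(T) [ -3.77 -11.6 ] Fz 3.6 open 0.1
t 9.03 T [-64.6  64.3] z 37.1 yawT 1.571 tilt [-0.001 -0.002] F(T) [ -2.79 -10.33] Fz 3.1 open 0.1
t 9.28 T [-64.6  64. ] z 37.1 yawT 1.571 tilt [-0.001 -0.001] F(T) [-3.82 -7.79] Fz 2.4 open 0.1
t 9.53 T [-64.3  63.8] z 37.1 yawT 1.572 tilt [-0.001 -0.001] F(T) [-3.26 -6.03] Fz 1.9 open 0.3
```

```bash
python3 -m pendant '[-0.0005,0,0,0,0,0,-1,-0.0005,0,0,0,0,0,-1,0,0,0,0,0,0,-1]'>/dev/null
python3 -c "
from h import *
where()"
python3 -m pendant '[-0.0005,0,0,0,0,0,-1,-0.0005,0,0,0,0,0,-1,0,0,0,0,0,0,-1]'>/dev/null
python3 -c "
from h import *
where()"
python3 -m pendant '[-0.0005,0,0,0,0,0,-1,-0.0005,0,0,0,0,0,-1,0,0,0,0,0,0,-1]'>/dev/null
python3 -c "
from h import *
where()"
```

```text
t 9.78 T [-63.9  63.7] z 37.2 yawT 1.573 tilt [-0.  0.] F(T) [-2.2 -3. ] Fz -0.6 open -0.0
t 10.03 T [-63.2  63.2] z 37.5 yawT 1.574 tilt [0.001 0.001] F(T) [0.02 0.1 ] Fz 0.0 open 0.3
t 10.28 T [-63.6  61.7] z 37.4 yawT 1.573 tilt [0. 0.] F(T) [0.51 0.28] Fz 0.4 open -0.0
```

Contact was lost at y≈63.4, with the fence still pressing the buffer, so it looks caught. Retreat and look.

```bash
python3 -m pendant '[-0.010,0,0,0,0,0,-1,-0.020,0,-0.01,0,0,0,-1,-0.025,0.005,-0.02,0,0,0,0,-0.03,0.01,-0.025,0,0,0,1,-0.035,0.015,-0.01,0,0,0,1]'>/dev/null
python3 -m pendant '[-0.04,0.015,0,0,0,0,1,-0.04,0.015,0,0,0,0,1,-0.035,0.015,0,0,0,0,1,-0.015,0,0,0,0,0,1,0,0,0,0,0,0,1]'>/dev/null
python3 -c "
from h import *
import cv2
where()
g=get_image('top');a=cv2.resize(g['pixels'][185:305,225:385,::-1],None,fx=5,fy=5,interpolation=cv2.INTER_CUBIC);cv2.imwrite('pics/c2.png',cv2.convertScaleAbs(a,alpha=1.5))
g=get_image('side');a=cv2.resize(g['pixels'][195:295,240:400,::-1],None,fx=5,fy=5,interpolation=cv2.INTER_CUBIC);cv2.imwrite('pics/s2.png',a)"
```

```text
t 11.12 T [   9.4 -193. ] z 102.2 yawT 1.566 tilt [-0.001 -0.004] F(T) [-0.84 -0.09] Fz 0.1 open 85.4
```

View pics/c2.png

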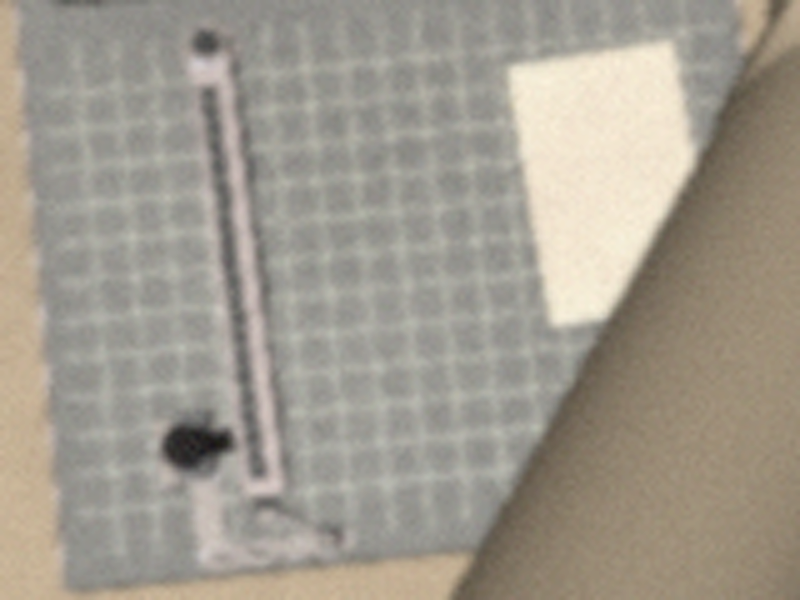

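Top crop: the fence runs pivot (205,43) to end (262,490), and the catch leaf is seen at about (265,502)–(340,535), so it appears to lie behind the striker. I'll check the side view.

View pics/s2.png

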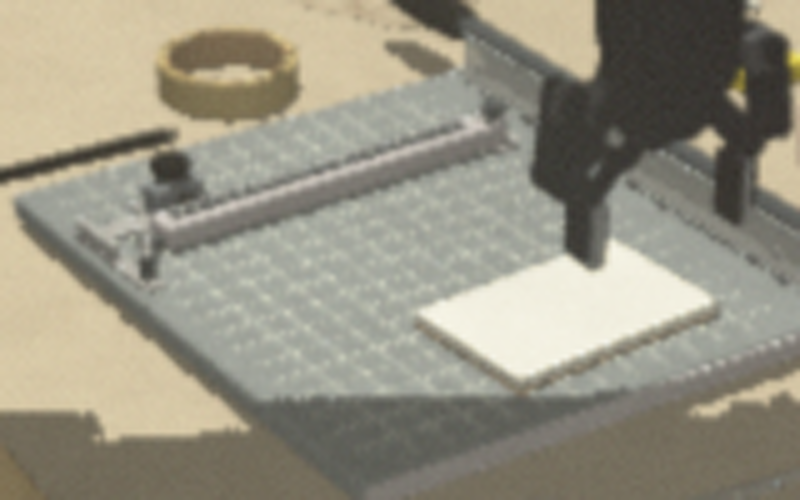

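Run:
```python
from h import *
np.set_printoptions(precision=1,suppress=True)
g=get_image("top")
f=lambda u,v,z: rot(TH).T@(proj(g,225+(u+.5)/5-.5,185+(v+.5)/5-.5,z)[:2]-O)
a,b=f(205,43,42),f(262,490,39);print(a,b,np.arctan2(-(b-a)[1],-(b-a)[0]))
print("padcorners",f(508,67,32),f(551,327,32),f(672,42,32))
for n,p in dict(faceTop=(239,43+40,39),faceEnd=(286,488,39)).items():print(n,f(*p))
```

```text
[102.3  92.5] [-130.4   83.7] 0.03794807622578385
padcorners [ 76.5 -63.4] [-61.4 -71.8] [  81.5 -150.5]
faceTop [80.2 77. ]
faceEnd [-130.5   71.5]
```

The side crop shows the fence seated at the stop by the knob (170,165), the pad (420–720, 245–390) and the near finger's tip at (585,265). I'll measure the open fingertip height from the depth.

Run:
```python
from h import *
np.set_printoptions(precision=1,suppress=True)
g=get_image("side");D=g["range_z"]
for u,v in((356,244),(357,246),(358,247),(358,248),(356,247),(386,236),(386,238)):
  d=D[v,u];p=g["rotation"]@(np.linalg.inv(g["K"])@[u,v,1]*d)+g["position"];print(u,v,p[2],rot(TH).T@(p[:2]-O))
where()
```

```text
356 244 122.51554268736129 [ -44.  -193.9]
357 246 114.75039220494762 [ -39.4 -192.3]
358 247 111.21303437723464 [ -36.5 -192.7]
358 248 35.21338193615554 [ 45.  -85.4]
356 247 109.31795057563056 [ -38.6 -187.1]
386 236 117.77497874197047 [  52.  -193.6]
386 238 109.55062500108852 [  55.2 -190.3]
t 11.32 T [  10.9 -185. ] z 102.0 yawT 1.574 tilt [-0.  0.] F(T) [0.6 0.6] Fz -0.4 open 85.4
```

Open tips stand about 6 mm above the TCP, so TCP z≈21 puts them about 4 mm over the bed.

```bash
python3 -m pendant '[0,0,0.025,0,0,-1,1,0,0,0.025,0,0,-1,1,0,0,0.015,0,0,0,1,0,0,0.008,0,0,0,1,0,0,0,0,0,0,1]'>/dev/null
python3 -c "
from h import *
where()"
python3 -m pendant '[0,0,0.004,0,0,0,1,0,0,0.003,0,0,0,1,0,0,0,0,0,0,1]'>/dev/null
python3 -c "
from h import *
where()"
```

```text
t 11.73 T [  10.2 -184.1] z 27.6 yawT 1.610 tilt [-0.003  0.002] F(T) [ 0.27 -0.65] Fz 0.3 open 85.4
t 11.98 T [  11.5 -186.2] z 22.8 yawT 1.608 tilt [ 0.001 -0.   ] F(T) [-0.25 -0.37] Fz -0.2 open 85.4
```

```bash
python3 -m pendant '[0.003,0,0.0015,0,0,0,1,0.003,0,0,0,0,0,1,0.003,0,0,0,0,0,1,0.003,0,0,0,0,0,1,0.003,0,0,0,0,0,1]'>/dev/null
python3 -c "
from h import *
where()"
python3 -m pendant '[0.003,0,0,0,0,0,1,0.003,0,0,0,0,0,1,0.003,0,0,0,0,0,1,0.003,0,0,0,0,0,1,0.003,0,0,0,0,0,1]'>/dev/null
python3 -c "
from h import *
where()"
python3 -m pendant '[0.004,0,0,0,0,0,1,0.004,0,0,0,0,0,1,0.004,0,0,0,0,0,1,0.004,0,0,0,0,0,1,0.004,0,0,0,0,0,1]'>/dev/null
python3 -c "
from h import *
where()"
```

```text
t 12.40 T [  10.6 -170.8] z 21.0 yawT 1.608 tilt [0. 0.] F(T) [ 0.71 -0.39] Fz -0.1 open 84.9
t 12.82 T [   9.9 -156.1] z 20.8 yawT 1.608 tilt [ 0. -0.] F(T) [-0.19 -0.91] Fz 0.3 open 85.5
t 13.23 T [   9.2 -135.9] z 20.8 yawT 1.608 tilt [ 0. -0.] F(T) [ 1.23 -0.94] Fz 0.9 open 85.3
```

```bash
python3 -m pendant '[0.004,0,0,0,0,0,1,0.004,0,0,0,0,0,1,0.004,0,0,0,0,0,1,0.004,0,0,0,0,0,1,0.004,0,0,0,0,0,1]'>/dev/null
python3 -m pendant '[0.004,0,0,0,0,0,1,0.004,0,0,0,0,0,1,0.004,0,0,0,0,0,1,0.004,0,0,0,0,0,1,0.004,0,0,0,0,0,1]'>/dev/null
python3 -c "
from h import *
where()"
python3 -m pendant '[0.004,0,0,0,0,0,1,0.004,0,0,0,0,0,1,0.004,0,0,0,0,0,1,0.004,0,0,0,0,0,1,0.004,0,0,0,0,0,1]'>/dev/null
python3 -m pendant '[0.003,0,0,0,0,0,1,0.003,0,0,0,0,0,1,0.002,0,0,0,0,0,1,0.002,0,0,0,0,0,1,0,0,0,0,0,0,1]'>/dev/null
python3 -c "
from h import *
where()
import cv2
g=get_image('top');a=cv2.resize(g['pixels'][185:305,225:385,::-1],None,fx=5,fy=5,interpolation=cv2.INTER_CUBIC);cv2.imwrite('pics/c3.png',cv2.convertScaleAbs(a,alpha=1.5))
g=get_image('side');a=cv2.resize(g['pixels'][195:295,240:400,::-1],None,fx=5,fy=5,interpolation=cv2.INTER_CUBIC);cv2.imwrite('pics/s3.png',a)"
```

```text
t 14.07 T [  7.6 -96. ] z 20.8 yawT 1.608 tilt [-0. -0.] F(T) [ 0.54 -0.86] Fz 0.1 open 84.9
t 14.90 T [  6.5 -65.8] z 20.7 yawT 1.608 tilt [-0.  0.] F(T) [0.04 0.39] Fz 0.1 open 85.8
```

View pics/s3.png

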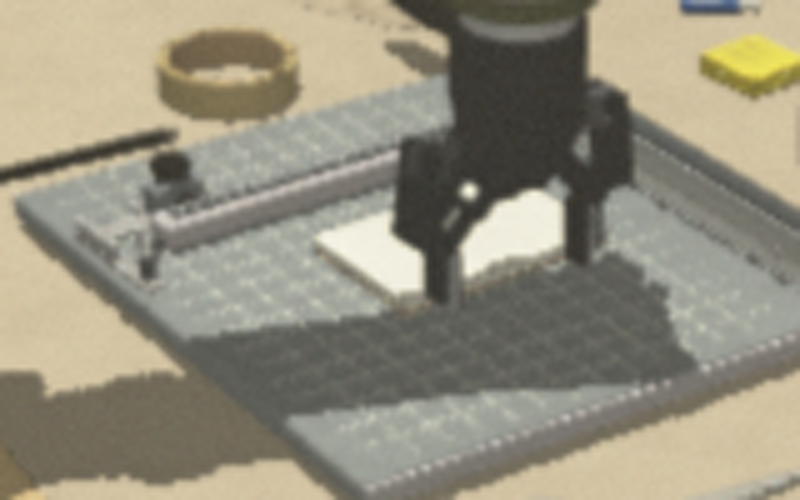

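Both fingers, at (440,300) and (580,260), are on the pad's right edge, and the pad is square to the fence. Continuing.

```bash
python3 -m pendant '[0.004,0,0,0,0,0,1,0.004,0,0,0,0,0,1,0.004,0,0,0,0,0,1,0.004,0,0,0,0,0,1,0.003,0,0,0,0,0,1]'>/dev/null
python3 -c "
from h import *
where()"
python3 -m pendant '[0.002,0,0,0,0,0,1,0.002,0,0,0,0,0,1,0.002,0,0,0,0,0,1,0.0015,0,0,0,0,0,1,0.001,0,0,0,0,0,1]'>/dev/null
python3 -c "
from h import *
where()"
python3 -m pendant '[0.001,0,0,0,0,0,1,0.001,0,0,0,0,0,1,0.001,0,0,0,0,0,1]'>/dev/null
python3 -c "
from h import *
where()"
```

```text
t 15.42 T [  5.9 -46.6] z 20.8 yawT 1.608 tilt [-0.  0.] F(T) [-0.14 -1.03] Fz 0.6 open 85.3
t 15.83 T [  5.6 -38.7] z 20.8 yawT 1.608 tilt [-0. -0.] F(T) [ 0.09 -0.59] Fz -0.7 open 85.2
t 16.08 T [  5.4 -35.9] z 20.8 yawT 1.608 tilt [ 0. -0.] F(T) [-0.24 -0.31] Fz 0.7 open 85.6
```

```bash
python3 -m pendant '[0.001,0,0,0,0,0,1,0.001,0,0,0,0,0,1,0.001,0,0,0,0,0,1,0.001,0,0,0,0,0,1]'>/dev/null
python3 -c "
from h import *
where()"
python3 -m pendant '[0.001,0,0,0,0,0,1,0.001,0,0,0,0,0,1,0.001,0,0,0,0,0,1]'>/dev/null
python3 -c "
from h import *
where()"
python3 -m pendant '[0.001,0,0,0,0,0,1,0,0,0,0,0,0,1]'>/dev/null
python3 -c "
from h import *
where()"
```

```text
t 16.42 T [  5.3 -31.8] z 20.8 yawT 1.608 tilt [-0. -0.] F(T) [ 0.22 -0.78] Fz 0.3 open 85.7
t 16.67 T [  5.2 -28.8] z 20.8 yawT 1.608 tilt [-0. -0.] F(T) [-0.57 -0.66] Fz 0.5 open 85.5
t 16.83 T [  5.1 -27.6] z 20.8 yawT 1.608 tilt [-0.  0.] F(T) [-0.15 -1.34] Fz -0.5 open 85.6
```

```bash
python3 -m pendant '[0.001,0,0,0,0,0,1,0.0005,0,0,0,0,0,1]'>/dev/null
python3 -c "
from h import *
where()"
python3 -m pendant '[0.0005,0,0,0,0,0,1,0.0005,0,0,0,0,0,1]'>/dev/null
python3 -c "
from h import *
where()"
python3 -m pendant '[0.0005,0,0,0,0,0,1,0.0005,0,0,0,0,0,1]'>/dev/null
python3 -c "
from h import *
where()"
```

```text
t 17.00 T [  5.  -26.3] z 20.7 yawT 1.608 tilt [-0.  0.] F(T) [ 0.54 -0.94] Fz 0.0 open 85.2
t 17.17 T [  5.  -25.4] z 20.7 yawT 1.608 tilt [-0. -0.] F(T) [-0.68 -0.25] Fz 0.1 open 85.2
t 17.33 T [  5.  -24.4] z 20.8 yawT 1.608 tilt [-0. -0.] F(T) [-0.36  0.08] Fz 0.3 open 85.5
```

```bash
python3 -m pendant '[0.0005,0,0,0,0,0,1,0.0005,0,0,0,0,0,1]'>/dev/null
python3 -c "
from h import *
where()"
python3 -m pendant '[0.0005,0,0,0,0,0,1,0.0005,0,0,0,0,0,1]'>/dev/null
python3 -c "
from h import *
where()"
python3 -m pendant '[0.0005,0,0,0,0,0,1,0.0005,0,0,0,0,0,1]'>/dev/null
python3 -c "
from h import *
where()
import cv2
g=get_image('top');a=cv2.resize(g['pixels'][185:305,225:385,::-1],None,fx=5,fy=5,interpolation=cv2.INTER_CUBIC);cv2.imwrite('pics/c4.png',cv2.convertScaleAbs(a,alpha=1.5))"
```

```text
t 17.50 T [  5.  -23.7] z 20.8 yawT 1.608 tilt [ 0.    -0.001] F(T) [ 0.16 -2.45] Fz -0.4 open 85.2
t 17.67 T [  5.  -23.5] z 20.9 yawT 1.607 tilt [ 0.    -0.001] F(T) [ 0.62 -5.86] Fz 0.1 open 85.3
t 17.83 T [  5.  -23.5] z 21.0 yawT 1.606 tilt [ 0.001 -0.002] F(T) [-0.   -8.19] Fz -1.3 open 85.4
```

View pics/c4.png

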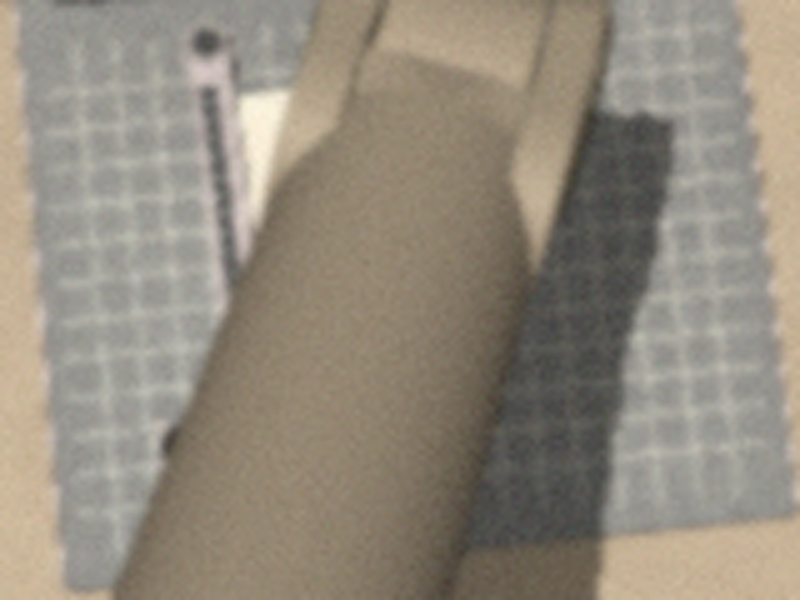

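The pad's far corner (242,95) touches the fence, and an 8 N push met a hard stop, so it is flush. Release straight back, lift and look.

```bash
python3 -m pendant '[-0.001,0,0,0,0,0,1,-0.001,0,0,0,0,0,1,-0.001,0,0,0,0,0,1,-0.005,0,0,0,0,0,1,-0.015,0,0,0,0,0,1]'>/dev/null
python3 -m pendant '[-0.03,0,0,0,0,0,1,-0.03,0,-0.02,0,0,0,1,-0.03,0,-0.03,0,0,0,1,-0.035,0,-0.03,0,0,0,1,-0.035,0,-0.02,0,0,0,1]'>/dev/null
python3 -m pendant '[-0.02,0,0,0,0,0,1,0,0,0,0,0,0,1,0,0,0,0,0,0,1]'>/dev/null
python3 -c "
from h import *
where()
import cv2
g=get_image('top');a=cv2.resize(g['pixels'][185:305,225:385,::-1],None,fx=5,fy=5,interpolation=cv2.INTER_CUBIC);cv2.imwrite('pics/c5.png',cv2.convertScaleAbs(a,alpha=1.5))"
```

```text
t 18.97 T [  11.7 -221.9] z 117.4 yawT 1.605 tilt [-0. -0.] F(T) [0.87 0.85] Fz -0.8 open 85.7
```

View pics/c5.png

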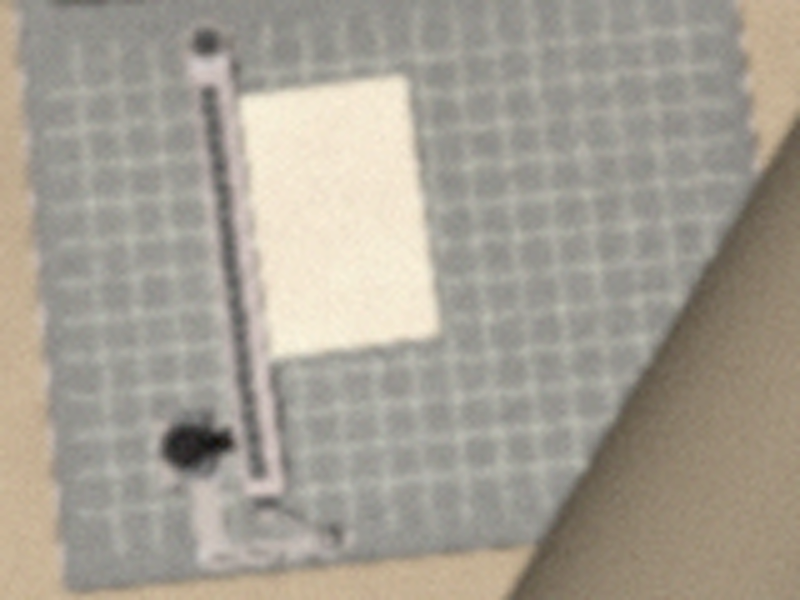

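The pad (242–440, 77–357) lies flush along the fence. The fence end is still at (262,490), and the catch leaf at (265,502)–(335,535) is on its undeflected line. Handing in.

```bash
python3 -c "
from cell import *
print(sign_off())"
```

```text
the job is handed in; nothing more can be done
None
```

The job is handed in: the memo pad lies flush along the fence, and the fence appears caught at its stop. I judged the catch from the push forces and the camera views, not a direct reading. The highest measured push was about 15 N on the fence and 8 N on the pad, and I kept clear of the scissors, spectacles, tape roll and pen.

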